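# Clip the fixture clamp open and hold an offset lever level over its pins

### The arm

A 6-joint arm with a two-finger parallel gripper is mounted at the origin on a cart in front of the work surface, level with it; the furniture and walls round the work are solid. World frame = base frame: x ahead of the robot, y to its left, z up, the work surface at z = 0. Lengths are in m, angles in rad, forces in N, time in s.
With the tool pointing down it reaches from about 0.4 to 0.925 m from the base axis. Payload 3.4 kg.
Tool frame: the origin (TCP) lies midway between the tips of the shut fingers; the grasp point (between the pads) lies 19 mm behind it (grip_point_offset is the distance from the TCP to the grasp point, in m); z points along the fingers, y is the line along which they close (so a half turn about z gives the same grasp; the last joint's range is limited). The gripper opens to 85 mm and grips with 20 to 120 N. Pads are 22 mm wide; open, the fingers measure 114 mm over their backs; the gripper's body (76 mm by 85 mm) begins 54 mm behind the grasp point. The pads swing forward as they close: fully open they stand 13 mm farther back than shut.
Start: joints at [1.119, 0.307, 1.506, -0, 1.328, -0.073], TCP at [0.213, 0.534, 0.231] pointing down, gripper open.
Joint ranges: [-3.12, 3.12], [-1.05, 2.28], [0.14, 2.33], [-1.42, 4.57], [0.1, 2.73], [-2.68, 2.68]. Speed limits (rad/s): [2.57, 2.57, 3.14, 3.14, 3.14, 3.14].

### API

Orientations are given as [roll, pitch, yaw] about the fixed x, y, z axes, in that order (R = Rz(yaw) Ry(pitch) Rx(roll)).
In Python, from rig import state, capture, sign_off, grip_point_offset gives the robot as it stands.
- The arm moves only by the shell command python3 -m pendant 'ROWS' [OPENING] [FORCE]. ROWS is JSON, a list that holds one entry, the list of rows, each a list of 4 numbers: the shift along the tool's x, y, z in units of 30 mm (1.0 is 30 mm), then the turn about the tool's z in units of 5 degrees (1.0 is 5 degrees). A call has 1 to 5 rows; each row is the pose to reach, as a shift and turn from the pose commanded when the call began, along the tool's axes at that moment; what a row does not reach only later rows make up. A row lasts 1/10 s, in which the tool goes at most 50 mm and 8.59 degrees, less where a joint would pass 70% of its speed; a pose out of reach is approached as far as the arm can. A call with a gripper value outside its range is refused whole. OPENING is the finger opening in mm, from 0 to 85.4, set as the call begins (- or left out, the last holds). The fingers move at their own pace and stop on an object; FORCE is the grip in N (left out, the last holds). Time passes only in rows, so rows that repeat a pose let the fingers close. It gives the time, the measured TCP pose, the force, the opening and the grip force at its end, in the units of the state.
- state(): the state, without advancing time (a new reading comes with each control period).
- capture(name): name is "side" or "top" or "wrist"; returns a dict with "color" (384x512x3 uint8, blue, green, red), "mtx" (3x3 intrinsics, pixels), "position" and "attitude" of the camera in the world. Camera axes: x right, y down, z forward; pixel columns grow to the right and rows downward; lengths in m; the calibration is good to about 2 mm. A picture is of the moment at which its call begins. There is no depth.
- sign_off(): hands the job in; it is judged then, once.
The state is a dict: "time": time; "joint_pos": joint angles; "qd": joint speeds; "joint_torque": joint torques, N m; "eef_pos": TCP position; "eef_rot": TCP orientation; "contact_force": force on the tool from outside, world axes, zero at the start; "ft_torque": the same for the moment, N m; "width": finger opening in m; "gripper_force": force on a finger pad.
Only numpy, scipy, OpenCV 4.12 (cv2) and the standard library are available. Lean on these libraries where they do the work, as an engineer would, in place of code of your own. Each camera call takes 0.05 s, during which the arm holds its last target. There are 200 camera calls.

### The job

Swing the drill fixture's sprung clamp arm away from the two locating pins, by its knob, until its clip snaps onto the keeper pin and the arm stays there by itself. Then take the cast offset lever across its straight web at the balance point, lift it and hold it level and still over the fixture, big bore over the big pin and small bore over the small pin, with its underside about 3 cm above the pin tips. Finish while still holding it there in the gripper: do not lower it onto the pins, and do not push the loose things around about.

Things in the scene. Friction and masses are not known exactly. Their poses are not given: they have to be found in the camera images.
- fixture: drill fixture, fixed: dark base plate 250 x 142 x 12 mm, two upright locating pins, hinge post with sprung clamp arm, keeper pin. Origin on the worktop under the big pin's axis; x from the big pin along the plate, z up. In mm: plate x -48 to 202, y -60 to 82; small pin (150, -25), hinge (75, 50), keeper pin (183, 62). All but the clamp knob (top at 97) is below 67 high
- big_pin (a point): centre of the tip of the big locating pin (17 mm diameter, standing on a 40 mm round seat), 42 mm above the worktop; axes as the fixture's
- small_pin (a point): centre of the tip of the small locating pin (9 mm diameter, on a 24 mm seat), 42 mm above the worktop, 152 mm from the big pin; axes as the fixture's
- clamp_arm (a joint): angle (rad) of the clamp arm, a flat bar 121 mm long, its top 56 mm up, on a vertical hinge. 0: along the fixture's -y, between the pins; grows anticlockwise from above. A light spring (under 1 N at the knob) returns it. The spring clip at its end meets the keeper pin from about 1.43, snaps over it at a push of about 6 N at the knob, is home at 1.55 and stays there when let go (stop: 1.58)
- clamp_hinge (a point): point on the hinge axis of the clamp arm, 56 mm above the worktop (axes as the fixture's)
- clamp_knob (a point): centre of the top of the clamp arm's upright black knob, 97 mm above the worktop: a free-turning round sleeve 14 mm in diameter and 38 mm tall on the bar, 80 mm from the hinge axis; it may be gripped from above in any direction and turns freely, so the gripper need not turn with the arm
- keeper_pin (a point): top of the keeper pin, a round upright pin of 10 mm diameter, 66 mm above the worktop, at the fixture's far corner, onto which the clip snaps
- lever: loose metal casting, 0.3 to 0.6 kg, 190 mm long, 30 high: big boss (48 mm diameter, 20 mm bore) with a lug at +y, web 16 mm wide (8 to 26 mm above the underside), straight along x from 24 to 90 mm, then jogging to a small boss (28 mm, bore 11). Origin: underside, axis of the big bore; x along the web to the small end, z up. Small bore at (150, -25) mm. Lies roughly turned as the fixture
- balance_point (a point): balance point (centre of mass) of the lever, on its straight web, 49 mm from the axis of the big bore, 17 mm above the underside; axes as the lever's. Take the web between the fingers here, with the fingers closing along the lever's y
- big_bore (a point): centre of the mouth of the big bore at the lever's underside; axes as the lever's
- small_bore (a point): centre of the mouth of the small bore at the lever's underside; axes as the lever's
- brass_block: loose brass block 28 x 45 x 22 mm near the lever, to be left alone; origin at the centre of its underside
- steel_block: loose steel block 35 x 50 x 30 mm near the big-pin end of the fixture, to be left alone; origin at the centre of its underside
- elec_tape: loose roll of black tape, 59 mm diameter, 19 mm high, at the right, to be left alone; origin at the centre of its underside
- oil_bottle: loose small oil bottle, 38 mm diameter, 108 mm tall, behind the fixture, to be left alone; origin at the centre of its underside

How it is judged:
On the way, in this order (a step that is already met when the one before it is completed fails the run):
1. the clamp arm is clipped on the keeper pin and stays there with the gripper away from the knob (value of joint clamp_arm above 1.5 rad and distance between the grasp point and clamp_knob above 0.05 m), for 0.3 s.
2. the lever is lifted clear of the worktop by its balance point, level (height (world z) of lever above 0.04 m and angle between lever's own z axis and vertical below 0.09 rad and x of the grasp point in the frame of balance_point between -0.018 and 0.018 m and contact force between lever and the fingers above 1 N), for 0.2 s.
At the end, for the whole second after the job is handed in: Clamp clipped (over 1.5 rad); lever in the gripper alone, level within 5 degrees, still, taken within 18 mm of its balance point along the web, bores within 10 mm (big) and 12 mm (small) of their pins' axes and 15 to 50 mm above the tips, not touching the fixture (value of joint clamp_arm above 1.5 rad and horizontal distance between big_bore and big_pin below 0.01 m and horizontal distance between small_bore and small_pin below 0.012 m and z of big_bore in the frame of big_pin between 0.015 and 0.05 m and z of small_bore in the frame of small_pin between 0.015 and 0.05 m and angle between lever's own z axis and vertical below 0.09 rad and x of the grasp point in the frame of balance_point between -0.018 and 0.018 m and contact force between lever and the fingers above 1 N and contact force between lever and fixture below 0.3 N and linear speed of lever below 0.02 m/s and angular speed of lever below 0.15 rad/s); the arm keeps its last pose, push and grip.
It fails at once if a bystander is pushed more than 30 mm (distance of any of brass_block, steel_block, elec_tape, oil_bottle from where it was at the start of the episode above 0.03 m).
It fails at once if the lever is struck or pressed hard against the fixture (contact force between lever and fixture above 12 N).
It also fails if it takes over 50 s, if anything falls off the work surface, if the arm or the gripper's body presses on something with over 40 N, if the wrist force passes 120 N, or if a joint passes its speed limit or range.

## Working session

There is one attempt and no reset: what is moved stays moved. The work goes in short steps, Python scripts to look and compute and a shell command to move; the robot and the scene stay as the last step left them, time stands still between calls to the robot, and variables do not carry over. Pictures are saved under pics/ and viewed, at most 10 in all, crops included, and the job is handed in when it is done.

```bash
mkdir -p pics; python3 - <<'E'
from rig import state,capture,grip_point_offset
import cv2,pickle
s=state();print(s['time'],s['eef_pos'],s['eef_rot'],s['width'],grip_point_offset)
for n in("top","side"):
    c=capture(n);pickle.dump(c,open(n+'.pkl','wb'));cv2.imwrite(f'pics/{n}0.png',c['color']);print(n,c['mtx'],c['position'],c['attitude'])
E
```

```text
0.0 [0.21235765 0.53361468 0.23037855] [-3.13956948e+00 -1.55257048e-04  2.76280532e+00] 0.08517601963462093 0.0187
top [[367.0509098    0.         258.41257751]
 [  0.         367.0509098  194.79048997]
 [  0.           0.           1.        ]] [ 0.33018315 -0.04732234  1.29490819] [-3.00036341  0.00619689 -1.57255708]
side [[494.2788552    0.         251.3753775 ]
 [  0.         494.2788552  199.90349066]
 [  0.           0.           1.        ]] [0.30499662 1.21007541 0.80173929] [-2.08241494  0.01352372 -2.98196352]
```

View pics/top0.png

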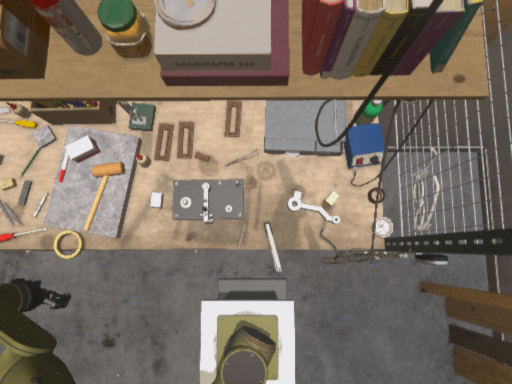

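View pics/side0.png

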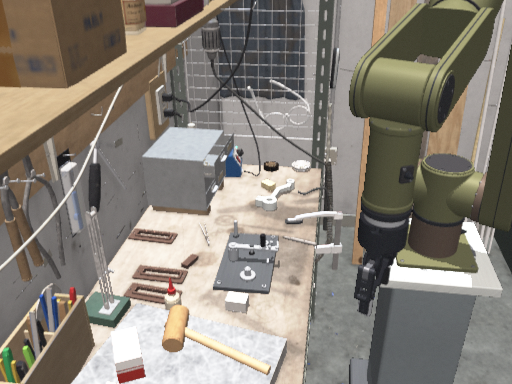

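The top view shows the fixture plate at about (208,200), with the big pin on the left at (186,203) and the clamp arm running down from the hinge at (206,185). The lever is at (313,207), with its big boss at (295,202) and small boss at (335,218). The side view shows the same things smaller.

```bash
python3 - <<'E'
import cv2,pickle,numpy as np
t=pickle.load(open('top.pkl','rb'))['color'];s=pickle.load(open('side.pkl','rb'))['color']
a=cv2.resize(t[170:230,165:255],None,fx=8,fy=8,interpolation=cv2.INTER_CUBIC)[:, :400*2]
b=cv2.resize(t[180:230,280:345],None,fx=6,fy=6,interpolation=cv2.INTER_CUBIC)
c=cv2.resize(s[215:315,210:310],None,fx=4,fy=4,interpolation=cv2.INTER_CUBIC)
d=cv2.resize(s[175:215,240:310],None,fx=4,fy=4,interpolation=cv2.INTER_CUBIC)
cv2.imwrite('pics/fix.png',a)
k=np.zeros((600,800,3),np.uint8);k[:300,:390]=b;k[:400,400:]=c;k[310:470,:280]=d
cv2.imwrite('pics/mix.png',k);print(a.shape)
E
```

```text
(480, 720, 3)
```

View pics/fix.png

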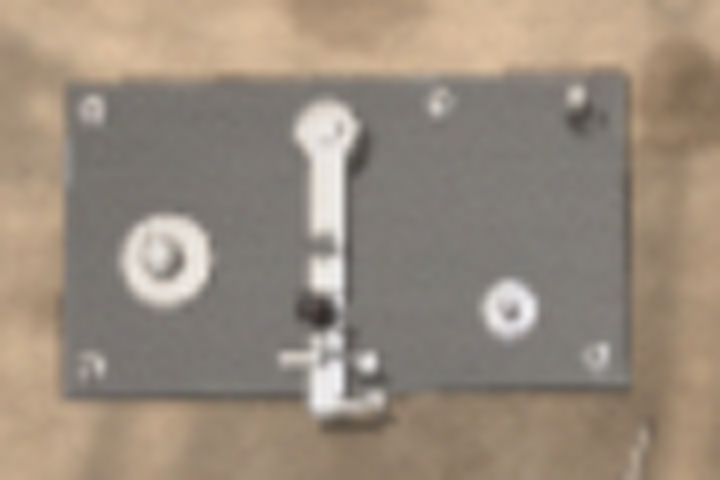

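View pics/mix.png

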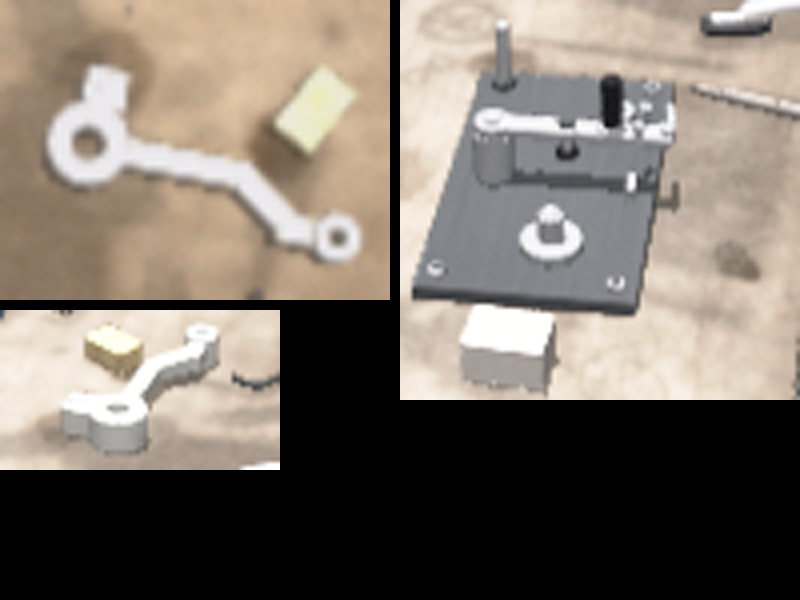

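The fixture crop shows plate corners at (66,84), (628,74), (630,384) and (66,395), the hinge at (326,128) and the small seat at (511,308). The mixed crop shows the lever bores at (88,142) and (338,238), with the brass block next to the jog. I'll fit planar poses to these points.

```bash
cat > h.py <<'E'
import numpy as np,pickle
from scipy.spatial.transform import Rotation as R
from scipy.optimize import least_squares
def proj(c,P):
    q=R.from_euler('xyz',c['attitude']).inv().apply(np.atleast_2d(P)-c['position'])@c['mtx'].T
    return q[:,:2]/q[:,2:]
def ray(c,uv,z):
    d=R.from_euler('xyz',c['attitude']).apply(np.linalg.inv(c['mtx'])@[*uv,1]);p=np.array(c['position'])
    return p+d*(z-p[2])/d[2]
def place(p,M):
    M=np.array(M,float);c,s=np.cos(p[2]),np.sin(p[2])
    return np.c_[p[0]+c*M[:,0]-s*M[:,1],p[1]+s*M[:,0]+c*M[:,1],M[:,2]]
def fit(obs,p0):  # obs: list (cam, model pts m, pixels)
    f=lambda p:np.concatenate([(proj(c,place(p,M))-U).ravel() for c,M,U in obs])
    r=least_squares(f,p0,loss='soft_l1');return r.x,f(r.x).reshape(-1,2)
E
python3 - <<'E'
from h import *
import cv2
t=pickle.load(open('top.pkl','rb'));s=pickle.load(open('side.pkl','rb'))
cr=lambda L,k,o:(np.array(L,float)+.5)/k-.5+np.array(o)
M=np.array([[-48,82,12],[202,82,12],[202,-60,12],[-48,-60,12],[75,50,56],[183,62,66],[0,0,42],[150,-25,42]])/1e3
U=cr([(66,84),(628,74),(630,384),(66,395),(326,128),(577,97),(163,251),(511,306)],8,(165,170))
Ms=np.array([[183,62,66],[0,0,42],[-48,82,12],[-48,-60,12]])/1e3
Us=cr([(103,24),(151,206),(14,292),(235,305)],4,(210,215))
for o in([(t,M,U)],[(t,M,U),(s,Ms,Us)]):
    p,r=fit(o,[.33,.18,-1.57]);print('fix',p,np.degrees(p[2]));print(r.round(1).tolist())
print('pins,hinge',place(p,M[4:]).round(4).tolist())
k=ray(t,cr([(316,308)],8,(165,170))[0],.097);print('knob top',k)
ks=ray(s,cr([(212,78)],4,(210,215))[0],.097);print('knob side',ks)
Ml=np.array([[0,0,30],[150,-25,30]])/1e3
Ul=cr([(88,142),(338,238)],6,(280,180));Us=cr([(118,407-310),(201,330-310)],4,(240,175))
for o in([(t,Ml,Ul)],[(t,Ml,Ul),(s,Ml,Us)]):
    q,r=fit(o,[.3,-.15,-1.57]);print('lev',q,np.degrees(q[2]),r.round(1).tolist())
b=place(q,[[.049,0,.017]]);print('bal',b)
E
```

```text
fix [ 0.48679549  0.21486433 -1.55503632] -89.09701819280926
[[0.1, -0.5], [0.2, -0.5], [0.4, 0.6], [-0.5, 0.5], [0.3, 0.2], [0.3, -0.5], [-0.5, 0.2], [-0.4, -0.2]]
fix [ 0.48595029  0.21575225 -1.55257516] -88.95600399623764
[[-0.2, -0.2], [-0.1, -0.4], [0.2, 0.7], [-0.7, 0.8], [0.0, 0.4], [-0.0, -0.3], [-0.7, 0.5], [-0.6, -0.1], [-0.2, -1.6], [-0.1, 0.0], [-0.9, -2.7], [0.3, -1.4]]
pins,hinge [[0.5373, 0.1417, 0.056], [0.5513, 0.0339, 0.066], [0.486, 0.2158, 0.042], [0.4637, 0.0653, 0.042]]
knob top [0.45697862 0.13829394 0.097     ]
knob side [0.4562449  0.14718753 0.097     ]
lev [ 0.47989977 -0.16449291 -1.77904209] -101.93160324706605 [[0.1, 0.1], [-0.1, -0.0]]
lev [ 0.47939788 -0.16360932 -1.77162609] -101.50669778149987 [[-0.1, 0.2], [-0.3, -0.2], [-0.1, -0.6], [0.2, -0.3]]
bal [[ 0.46962323 -0.21162449  0.017     ]]
```

```bash
cat > go.py <<'E'
# usage: go.py x y z yaw -> remaining shift in tool units (30mm) and turn (5deg)
import sys
from h import *
from rig import state
s=state();x=np.array(list(map(float,sys.argv[1:5])))
d=R.from_euler('xyz',s['eef_rot']).inv().apply(x[:3]-s['eef_pos'])/.03
t=-(np.degrees(x[3]-s['eef_rot'][2])+180)%360-180 if 0 else -((np.degrees(x[3]-s['eef_rot'][2])+180)%360-180)
print('t',round(s['time'],2),'units',d.round(2),'turn',round(t/5,2),'F',np.round(s['contact_force'],1),'w',round(s['width'],4),'gf',s['gripper_force'],'pos',np.round(s['eef_pos'],4),'yaw',round(s['eef_rot'][2],3))
E
python3 go.py .457 .140 .17 1.589
```

```text
t 0.1 units [-12.43  -9.17   2.03] turn 13.45 F [0.2 1.2 0. ] w 0.0853 gf 0.0 pos [0.2124 0.5337 0.2305] yaw 2.763
```

```bash
python3 -m pendant '[[[-1.2,-0.9,0,1.3],[-2.4,-1.8,0.2,2.6],[-3.6,-2.7,0.4,3.9],[-4.8,-3.6,0.6,5.2],[-6.0,-4.5,0.8,6.5]]]' 85 30; python3 go.py .457 .140 .17 1.589
```

```text
time: 0.6
eef_pos: [0.3303, 0.3405, 0.2068]
eef_rot: [-3.141, 0.0, 2.192]
contact_force: [0.9, 0.1, -0.8]
width: 0.085
gripper_force: 0.0
t 0.6 units [-7.89 -0.45  1.23] turn 6.9 F [ 0.9  0.1 -0.8] w 0.085 gf 0.0 pos [0.3303 0.3405 0.2068] yaw 2.192
```

```bash
python3 -m pendant '[[[-1.6,-0.1,0.2,1.4],[-3.2,-0.2,0.4,2.8],[-4.8,-0.3,0.7,4.2],[-6.4,-0.4,1.0,5.6],[-7.9,-0.45,1.2,6.9]]]'; python3 -m pendant '[[[0,0,0,0],[0,0,0,0],[0,0,0,0]]]'; python3 go.py .457 .140 .069 1.589; python3 - <<'E'
from rig import capture
import cv2,pickle
c=capture('wrist');pickle.dump(c,open('w1.pkl','wb'));cv2.imwrite('pics/w1.png',c['color'])
from h import *
print(proj(c,[[.457,.140,.097],[.5373,.1417,.056],[.486,.2158,.042],[.4637,.0653,.042],[.5513,.0339,.066]]))
E
```

```text
time: 1.1
eef_pos: [0.4578, 0.14, 0.1706]
eef_rot: [-3.14, 0.0, 1.588]
contact_force: [1.8, 1.1, 0.3]
width: 0.0848
gripper_force: 0.0
time: 1.4
eef_pos: [0.4568, 0.1427, 0.1711]
eef_rot: [-3.14, -0.0, 1.594]
contact_force: [0.2, -0.3, -0.2]
width: 0.0854
gripper_force: 0.0
t 1.4 units [-0.09  0.01  3.4 ] turn 0.06 F [ 0.2 -0.3 -0.2] w 0.0854 gf 0.0 pos [0.4568 0.1427 0.1711] yaw 1.594
[[255.34788263 204.55906025]
 [334.6515932  190.96799455]
 [286.77718834 113.23254766]
 [259.50173385 249.67197996]
 [338.95322858 288.00261192]]
```

View pics/w1.png

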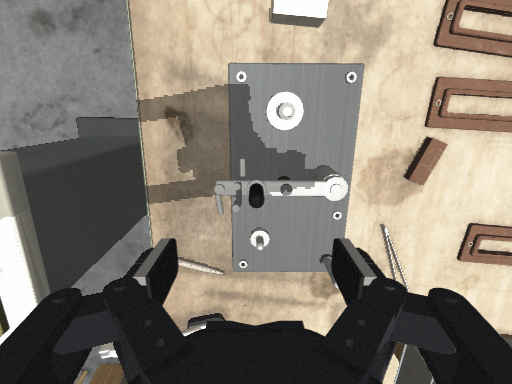

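The wrist view has the knob at about (257,200), the hinge at (335,188), the big pin at (287,110) and the small pin at (261,246). All are within about 3 px of prediction, so I'll go down onto the knob.

```bash
python3 -m pendant '[[[0,0,1,0],[0,0,2,0],[0,0,3,0],[0,0,3.4,0],[0,0,3.4,0]]]' 85 30; python3 -m pendant '[[[0,0,0,0],[0,0,0,0],[0,0,0,0],[0,0,0,0],[0,0,0,0]]]' 0 30;python3 -m pendant '[[[0,0,0,0],[0,0,0,0],[0,0,0,0],[0,0,0,0],[0,0,0,0]]]' 0 30;  python3 go.py .457 .140 .069 1.589
```

```text
time: 1.95
eef_pos: [0.4552, 0.1432, 0.0677]
eef_rot: [-3.137, 0.001, 1.597]
contact_force: [-0.4, 0.4, 0.1]
width: 0.0851
gripper_force: 0.0
time: 2.45
eef_pos: [0.4582, 0.1422, 0.0699]
eef_rot: [3.14, -0.0, 1.593]
contact_force: [0.2, -0.5, 6.8]
width: 0.0128
gripper_force: 30.6
time: 2.95
eef_pos: [0.4582, 0.1422, 0.0699]
eef_rot: [3.14, -0.0, 1.593]
contact_force: [-0.2, -1.2, 4.8]
width: 0.0128
gripper_force: 29.5
t 2.95 units [-0.07 -0.04  0.03] turn 0.05 F [-0.2 -1.2  4.8] w 0.0128 gf 29.521742463111877 pos [0.4582 0.1422 0.0699] yaw 1.593
```

```bash
python3 - <<'E'
from h import *
from rig import state
s=state();r=R.from_euler('xyz',s['eef_rot']).inv()
H=s['eef_pos'][:2]+.08*np.array([.99983,.018]);print(H)
for th in np.r_[np.arange(0.12,1.5,.12),1.42,1.5,1.55,1.57,1.6]:
    a=-np.pi/2-1.5526+th;k=np.r_[H+.08*np.array([np.cos(a),np.sin(a)]),s['eef_pos'][2]]
    print(round(th,2),k.round(4),(r.apply(k-s['eef_pos'])/.03).round(2))
E
```

```text
[0.53822777 0.14359854]
0.12 [0.459  0.1326 0.0699] [-0.32  0.02 -0.  ]
0.24 [0.4609 0.1232 0.0699] [-0.63  0.07 -0.  ]
0.36 [0.4639 0.1141 0.0699] [-0.94  0.17 -0.  ]
0.48 [0.468  0.1054 0.0699] [-1.23  0.3   0.  ]
0.6 [0.473  0.0972 0.0699] [-1.51  0.46  0.  ]
0.72 [0.4791 0.0898 0.0699] [-1.76  0.65  0.  ]
0.84 [0.4859 0.0831 0.0699] [-1.99  0.88  0.  ]
0.96 [0.4935 0.0772 0.0699] [-2.19  1.13  0.  ]
1.08 [0.5018 0.0724 0.0699] [-2.36  1.4   0.  ]
1.2 [0.5106 0.0685 0.0699] [-2.49  1.69  0.  ]
1.32 [0.5198 0.0658 0.0699] [-2.59  1.99  0.  ]
1.44 [0.5292 0.0641 0.0699] [-2.65  2.31  0.  ]
1.42 [0.5277 0.0643 0.0699] [-2.65  2.25  0.  ]
1.5 [0.534  0.0637 0.0699] [-2.67  2.47  0.  ]
1.55 [0.538  0.0636 0.0699] [-2.68  2.6   0.  ]
1.57 [0.5396 0.0636 0.0699] [-2.68  2.65  0.  ]
1.6 [0.542  0.0637 0.0699] [-2.68  2.73  0.  ]
```

```bash
python3 -m pendant '[[[-0.32,0.02,0,0],[-0.63,0.07,0,0],[-0.94,0.17,0,0],[-1.23,0.3,0,0],[-1.51,0.46,0,0]]]'; python3 -m pendant '[[[-0.25,0.19,0,0],[-0.48,0.42,0,0],[-0.68,0.67,0,0],[-0.85,0.94,0,0],[-0.98,1.23,0,0]]]'
```

```text
time: 3.45
eef_pos: [0.4731, 0.097, 0.0699]
eef_rot: [3.14, -0.001, 1.593]
contact_force: [0.3, 1.1, 5.3]
width: 0.0127
gripper_force: 29.5
time: 3.95
eef_pos: [0.5107, 0.0684, 0.0699]
eef_rot: [3.141, -0.0, 1.593]
contact_force: [-1.4, 1.7, 6.3]
width: 0.0128
gripper_force: 29.5
```

```bash
python3 -m pendant '[[[-0.1,0.3,0,0],[-0.15,0.5,0,0],[-0.18,0.7,0,0],[-0.19,0.85,0,0],[-0.19,0.95,0,0]]]'; python3 -m pendant '[[[0,0.03,0,0],[0,0.06,0,0],[0,0.1,0,0],[0,0.1,0,0],[0,0.1,0,0]]]';python3 go.py .539 .0636 .07 1.593
```

```text
time: 4.45
eef_pos: [0.5394, 0.0636, 0.0699]
eef_rot: [3.14, -0.0, 1.593]
contact_force: [-1.1, -0.4, 6.3]
width: 0.0126
gripper_force: 29.7
time: 4.95
eef_pos: [0.5413, 0.0636, 0.0699]
eef_rot: [-3.141, -0.0, 1.593]
contact_force: [-2.0, 0.0, 7.4]
width: 0.0129
gripper_force: 29.8
t 4.95 units [ 0.   -0.08 -0.  ] turn 0.0 F [-2.   0.   7.4] w 0.0129 gf 29.81242150068283 pos [0.5413 0.0636 0.0699] yaw 1.593
```

```bash
python3 -m pendant '[[[0,0.04,0,0],[0,0.08,0,0],[0,0.08,0,0]]]'
```

```text
time: 5.25
eef_pos: [0.5426, 0.0636, 0.0699]
eef_rot: [-3.139, -0.0, 1.593]
contact_force: [-5.1, 0.8, 10.6]
width: 0.0128
gripper_force: 30.1
```

```bash
python3 -m pendant '[[[0,0.05,0,0],[0,0.1,0,0],[0,0.1,0,0]]]'
```

```text
time: 5.55
eef_pos: [0.5441, 0.0637, 0.0698]
eef_rot: [-3.136, -0.0, 1.593]
contact_force: [-6.9, 0.8, 12.2]
width: 0.0132
gripper_force: 30.4
```

```bash
python3 -m pendant '[[[0,-0.1,0,0],[0,-0.1,0,0]]]' 85; python3 -m pendant '[[[0,0,0,0],[0,0,0,0],[0,0,0,0],[0,0,0,0]]]';python3 -m pendant '[[[0,0,-1,0],[0,0,-2,0],[0,0,-3,0],[0,0,-3.5,0],[0,0,-3.5,0]]]';  python3 - <<'E'
from rig import capture
import cv2,pickle
c=capture('wrist');pickle.dump(c,open('w2.pkl','wb'))
t=capture('top');pickle.dump(t,open('t2.pkl','wb'))
import numpy as np
cv2.imwrite('pics/w2.png',np.hstack([c['color'],cv2.resize(t['color'][170:230,165:255],None,fx=3,fy=3,interpolation=2)[:, :270] if 0 else np.vstack([cv2.resize(t['color'][170:230,165:255],(270,180),interpolation=2),np.zeros((204,270,3),np.uint8)])]))
E
```

```text
time: 5.75
eef_pos: [0.5433, 0.0636, 0.069]
eef_rot: [-3.141, 0.0, 1.593]
contact_force: [-0.1, -0.7, 0.5]
width: 0.0413
gripper_force: 0.0
time: 6.15
eef_pos: [0.5442, 0.0637, 0.0692]
eef_rot: [-3.142, 0.0, 1.593]
contact_force: [0.3, 0.4, -0.3]
width: 0.0851
gripper_force: 0.0
time: 6.65
eef_pos: [0.5461, 0.0637, 0.1769]
eef_rot: [3.136, -0.0, 1.593]
contact_force: [0.6, 0.2, -0.9]
width: 0.0852
gripper_force: 0.0
```

View pics/w2.png

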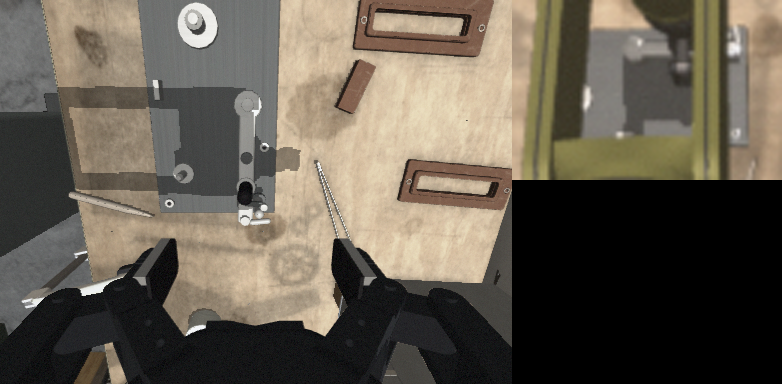

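The wrist view shows the arm lying along the plate and staying put: hinge (248,104), knob (245,190), end (245,215). I'll work out its angle.

```bash
python3 - <<'E'
from h import *
import cv2
c=pickle.load(open('w2.pkl','rb'))
for n,uv,z in(('hinge',(248,104),.056),('screw hole',(247,158),.056),('bar end',(245,216),.056),('keeper?',(264,208),.066),('small pin',(184,173),.03),('big',(194,18),.042),('platecorner',(272,211),.012),('bolt',(264,147),.012),('bolt',(169,203),.012)):print(n,ray(c,uv,z).round(4))
p=[.48595,.21575,-1.5526]
print(proj(c,place(p,[[.183,.062,.066],[.075,.05,.056],[.196,.05,.056],[.155,.05,.097]])))
cv2.imwrite('pics/w2c.png',cv2.resize(c['color'][80:240,140:300],None,fx=3.7,fy=3.7,interpolation=2))
E
```

```text
hinge [0.5383 0.1444 0.056 ]
screw hole [0.5381 0.0933 0.056 ]
bar end [0.5369 0.0309 0.056 ]
keeper? [0.5563 0.0442 0.066 ]
small pin [0.4678 0.0703 0.03  ]
big [0.4879 0.2177 0.042 ]
platecorner [0.5692 0.0201 0.012 ]
bolt [0.5566 0.0987 0.012 ]
bolt [0.4427 0.028  0.012 ]
[[258.76210628 217.29561687]
 [246.91161261 107.0579058 ]
 [247.31779476 224.85952997]
 [246.24021911 201.4999541 ]]
```

View pics/w2c.png

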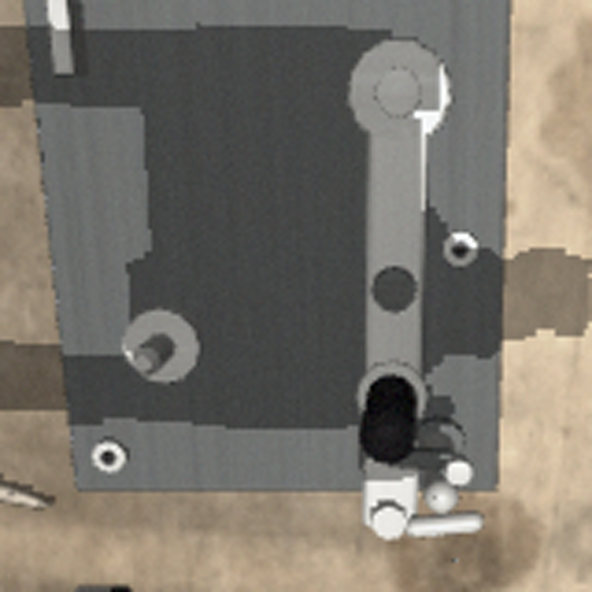

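The bar runs at about 1.54 rad, with the keeper held between the clip prongs, so it is clipped. On to the lever.

```bash
python3 go.py .4706 -.2096 .17 1.370
```

```text
t 6.75 units [-9.05 -2.65  0.14] turn 2.56 F [-0.3  0.2  0.5] w 0.085 gf 0.0 pos [0.5438 0.0636 0.1741] yaw 1.593
```

```bash
python3 -m pendant '[[[-1.3,-0.4,0,0.4],[-2.7,-0.8,0,0.8],[-4.1,-1.2,0,1.2],[-5.5,-1.6,0,1.6],[-6.7,-2.0,0,2.0]]]'; python3 -m pendant '[[[-1.2,-0.3,0.1,0.2],[-2.1,-0.5,0.1,0.5],[-2.1,-0.5,0.1,0.5],[-2.1,-0.5,0.1,0.5],[-2.1,-0.5,0.1,0.5]]]';python3 go.py .4706 -.2096 .17 1.370; python3 - <<'E'
from rig import capture
from h import *
import cv2
c=capture('wrist');pickle.dump(c,open('w3.pkl','wb'));cv2.imwrite('pics/w3.png',c['color'])
print(proj(c,place([.4794,-.1636,-1.7716],[[0,0,.03],[.15,-.025,.03],[.049,0,.026]])))
E
```

```text
time: 7.25
eef_pos: [0.4869, -0.1401, 0.1725]
eef_rot: [-3.138, -0.0, 1.417]
contact_force: [0.7, -0.7, -0.2]
width: 0.0851
gripper_force: 0.0
time: 7.75
eef_pos: [0.4639, -0.1977, 0.1704]
eef_rot: [-3.14, -0.001, 1.376]
contact_force: [0.5, 0.1, -0.3]
width: 0.0848
gripper_force: 0.0
t 7.75 units [-0.35  0.29  0.01] turn 0.07 F [ 0.5  0.1 -0.3] w 0.0848 gf 0.0 pos [ 0.4639 -0.1977  0.1704] yaw 1.376
[[263.49787944 148.42429309]
 [241.13572756 271.11423264]
 [262.69427721 191.51035617]]
```

View pics/w3.png

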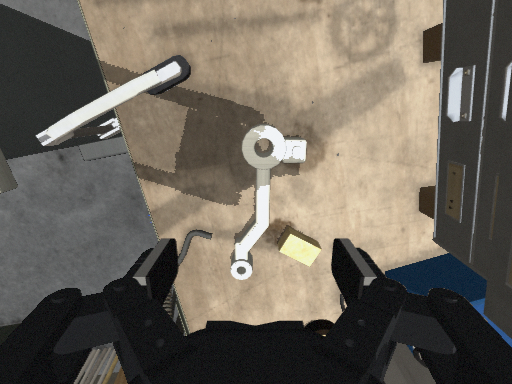

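The wrist view has the big bore at (264,147) and the small bore at (241,269.5), with the brass block at (300,246) clear of where the fingers go down. I'll refine the lever and fixture poses from the wrist images.

```bash
python3 - <<'E'
from h import *
c=pickle.load(open('w3.pkl','rb'))
q,r=fit([(c,np.array([[0,0,.03],[.15,-.025,.03]]),np.array([[263.5,146.7],[241.2,269.5]]))],[.48,-.16,-1.77]);print(q,r)
print('bal',place(q,[[.049,0,.017]]),'yaw',q[2]+np.pi)
w=pickle.load(open('w2.pkl','rb'))
M=np.array([[75,50,56],[183,62,66],[0,0,42]])/1e3
f=lambda L:[(x/3.7+140,y/3.7+80) for x,y in L]
U=np.array(f([(397,91),(440,491)])+[(194,17)])
print(fit([(w,M,U)],[.486,.215,-1.55]))
w=pickle.load(open('w1.pkl','rb'))
M=np.array([[75,50,56],[150,-25,42],[0,0,42]])/1e3
print(fit([(w,M,np.array([(335,188),(260.5,245),(287,110)]))],[.486,.215,-1.55]))
E
python3 go.py .4706 -.2096 .006 1.370
```

```text
[ 0.47979478 -0.16165611 -1.77121376] [[ 0.02711932 -0.15775823]
 [-0.03161909  0.21410045]]
bal [[ 0.47003994 -0.2096753   0.017     ]] yaw 1.370378893318716
(array([ 0.48747367,  0.21875733, -1.56085011]), array([[ 0.622558  , -0.39669159],
       [-0.06920645,  2.35525685],
       [-0.49754695, -0.32660009]]))
(array([ 0.48608446,  0.21916403, -1.55033203]), array([[ 0.34821216, -0.34683661],
       [-0.5092256 ,  2.03970232],
       [ 0.06899512, -0.35853057]]))
t 7.8 units [-0.36  0.29  5.49] turn 0.07 F [ 0.2  1.1 -0. ] w 0.0848 gf 0.0 pos [ 0.4642 -0.1976  0.1706] yaw 1.376
```

```bash
python3 -m pendant '[[[-0.36,0.26,1,0.1],[-0.36,0.26,2,0.1],[-0.36,0.26,3,0.1],[-0.36,0.26,3.5,0.1],[-0.36,0.26,3.5,0.1]]]'; python3 go.py .4701 -.2097 .006 1.370
```

```text
time: 8.3
eef_pos: [0.4683, -0.2086, 0.064]
eef_rot: [-3.136, -0.002, 1.368]
contact_force: [0.1, 0.3, 0.6]
width: 0.0849
gripper_force: 0.0
t 8.3 units [-0.03  0.08  1.93] turn -0.02 F [0.1 0.3 0.6] w 0.0849 gf 0.0 pos [ 0.4683 -0.2086  0.064 ] yaw 1.368
```

```bash
python3 -m pendant '[[[-0.02,0.06,0.8,0],[-0.03,0.06,1.5,0],[-0.03,0.06,1.9,0],[-0.03,0.06,1.9,0],[-0.03,0.06,1.9,0]]]'; python3 go.py .4701 -.2097 .006 1.370;python3 -m pendant '[[[0,0,0,0],[0,0,0,0],[0,0,0,0],[0,0,0,0],[0,0,0,0]]]' 0 60;python3 -m pendant '[[[0,0,0,0],[0,0,0,0],[0,0,0,0]]]' 0 60; python3 go.py .4701 -.2097 .006 1.370
```

```text
time: 8.8
eef_pos: [0.472, -0.2119, 0.0099]
eef_rot: [3.141, 0.0, 1.367]
contact_force: [0.5, -1.2, -0.8]
width: 0.0849
gripper_force: 0.0
t 8.8 units [ 0.06 -0.08  0.13] turn -0.03 F [ 0.5 -1.2 -0.8] w 0.0849 gf 0.0 pos [ 0.472  -0.2119  0.0099] yaw 1.367
time: 9.3
eef_pos: [0.4711, -0.212, 0.0098]
eef_rot: [-3.141, 0.0, 1.367]
contact_force: [3.5, -2.9, -3.9]
width: 0.0145
gripper_force: 60.4
time: 9.6
eef_pos: [0.4711, -0.2121, 0.0098]
eef_rot: [-3.141, 0.0, 1.367]
contact_force: [-1.2, -0.1, 5.5]
width: 0.0144
gripper_force: 61.7
t 9.6 units [ 0.07 -0.05  0.13] turn -0.04 F [-1.2 -0.1  5.5] w 0.0144 gf 61.66476488113403 pos [ 0.4711 -0.2121  0.0098] yaw 1.367
```

```bash
python3 -m pendant '[[[0,0,-0.2,0],[0,0,-0.6,0],[0,0,-1.1,0],[0,0,-1.7,0],[0,0,-2.2,0]]]' 0 80; python3 -m pendant '[[[0,0,-0.5,0],[0,0,-1.0,0],[0,0,-1.4,0],[0,0,-1.6,0],[0,0,-1.6,0]]]'; python3 - <<'E'
from rig import capture,state
from h import *
import cv2
c=capture('wrist');pickle.dump(c,open('w4.pkl','wb'));s=capture('side')
k=np.hstack([c['color'],cv2.resize(s['color'][150:250,220:320],(280,280),interpolation=2).repeat(1,0)[:280] if 0 else np.vstack([cv2.resize(s['color'][140:240,220:320],(280,280)),np.zeros((104,280,3),np.uint8)])])
cv2.imwrite('pics/w4.png',k);st=state();print(st['eef_pos'],st['eef_rot'])
E
```

```text
time: 10.1
eef_pos: [0.4711, -0.2118, 0.0763]
eef_rot: [-3.141, -0.0, 1.366]
contact_force: [-0.4, 0.3, -5.5]
width: 0.0138
gripper_force: 78.3
time: 10.6
eef_pos: [0.4718, -0.2122, 0.1242]
eef_rot: [3.14, 0.001, 1.367]
contact_force: [-0.6, -0.9, -6.1]
width: 0.0141
gripper_force: 78.4
[ 0.47095107 -0.21177199  0.12293974] [-3.14074191e+00 -2.68962946e-04  1.36652605e+00]
```

View pics/w4.png

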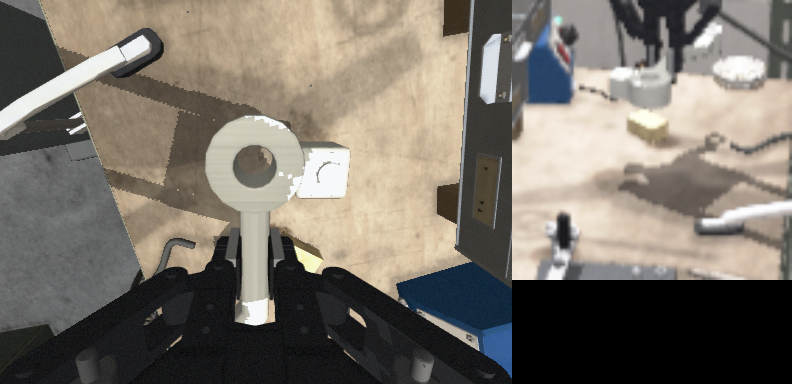

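The lever is lifted and looks level. The big bore's top centre is at about (255,166) and the web sits square between the fingers. I'll compute the move to the fixture.

```bash
python3 - <<'E'
from h import *
c=pickle.load(open('w4.pkl','rb'));E=np.array([.47095,-.21177,.12294]);y=1.3665
g=c['color'].astype(int).max(2)
for uv in((255,164),(255,166)):
    b=ray(c,uv,.143);d=b[:2]-E[:2];cs,sn=np.cos(y),np.sin(y)
    print('bore',b,'in tool x/world-left',d@[cs,sn],d@[-sn,cs])
for bx,by in((.051,0),):
    for F in([.487,.2175,-1.554],):
        yt=F[2]+np.pi;print('TCP target',F[0]-bx*np.cos(yt),F[1]-bx*np.sin(yt),yt)
E
python3 go.py .4879 .1665 .124 1.5876
```

```text
bore [ 0.48171997 -0.16196417  0.143     ] in tool x/world-left 0.05095505529117329 -0.00044147894531482504
bore [ 0.48152659 -0.16290183  0.143     ] in tool x/world-left 0.04999766486505243 -0.00044235925459023585
TCP target 0.48785657238966657 0.16650719380401524 1.587592653589793
t 10.7 units [12.46 -2.   -0.03] turn -2.53 F [ 0.4 -0.3 -6.3] w 0.0144 gf 78.37422966957092 pos [ 0.471  -0.2118  0.1229] yaw 1.367
```

```bash
python3 -m pendant '[[[0.5,0,-0.3,-0.1],[1.3,-0.1,-0.5,-0.3],[2.2,-0.2,-0.5,-0.5],[3.2,-0.4,-0.5,-0.7],[4.2,-0.6,-0.5,-0.9]]]'; python3 -m pendant '[[[1,-0.1,0,-0.2],[2,-0.2,0,-0.4],[3,-0.3,0,-0.6],[4,-0.4,0,-0.8],[5,-0.5,0,-1.0]]]';python3 go.py .4879 .1665 .13 1.5876
```

```text
time: 11.2
eef_pos: [0.4788, -0.0832, 0.138]
eef_rot: [-3.14, -0.001, 1.445]
contact_force: [0.1, 1.0, -5.6]
width: 0.0141
gripper_force: 78.6
time: 11.7
eef_pos: [0.4824, 0.0677, 0.138]
eef_rot: [-3.14, -0.0, 1.534]
contact_force: [-0.1, 0.3, -5.7]
width: 0.0141
gripper_force: 78.5
t 11.7 units [3.3  0.06 0.27] turn -0.62 F [-0.1  0.3 -5.7] w 0.0141 gf 78.54807615280151 pos [0.4824 0.0677 0.138 ] yaw 1.534
```

```bash
python3 -m pendant '[[[1,0,0,-0.2],[2,0,0,-0.4],[2.8,0.05,0,-0.6],[3.2,0.06,0,-0.6],[3.3,0.06,0,-0.6]]]'; python3 -m pendant '[[[0,0,0.3,0],[0,0,0.7,0],[0,0,1.1,0],[0,0,1.4,0],[0,0,1.4,0]]]';python3 -m pendant '[[[0,0,0,0],[0,0,0,0]]]'; python3 go.py .4879 .1665 .083 1.5876; python3 - <<'E'
from rig import capture
from h import *
import cv2
c=capture('wrist');t=capture('side');pickle.dump((c,t),open('w5.pkl','wb'))
cv2.imwrite('pics/w5.png',np.hstack([c['color'][60:],cv2.resize(t['color'][210:310,210:300],(288,324),interpolation=2)]))
p=[.487,.2175,-1.554]
print(proj(c,place(p,[[0,0,.042],[0,0,.103]])))
E
```

```text
time: 12.2
eef_pos: [0.4884, 0.166, 0.138]
eef_rot: [-3.141, 0.0, 1.587]
contact_force: [-0.8, -0.2, -5.1]
width: 0.0137
gripper_force: 78.5
time: 12.7
eef_pos: [0.4873, 0.1635, 0.0942]
eef_rot: [-3.137, 0.001, 1.584]
contact_force: [-0.8, -0.4, -5.2]
width: 0.0136
gripper_force: 78.4
time: 12.9
eef_pos: [0.4894, 0.1645, 0.0966]
eef_rot: [3.141, -0.0, 1.584]
contact_force: [-0.1, -0.3, -5.2]
width: 0.0139
gripper_force: 78.4
t 12.9 units [ 0.07 -0.05  0.45] turn -0.04 F [-0.1 -0.3 -5.2] w 0.0139 gf 78.43094944953918 pos [0.4894 0.1645 0.0966] yaw 1.584
[[252.95541304 142.14647434]
 [252.36246776 156.05971272]]
```

View pics/w5.png

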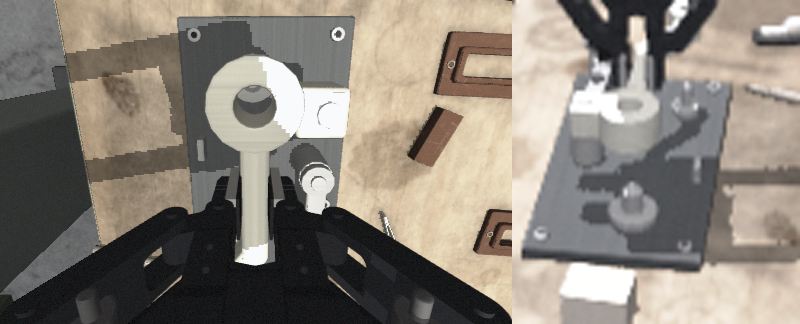

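The wrist view shows the lever over the plate. The bore's top centre is at (255,164), the plate's edge corners are at (178,77) and (355,76), and the hinge is at (318,240). The side view shows the lever clear above the fixture. I'll check the alignment numerically from this one image.

```bash
python3 - <<'E'
from h import *
import cv2
c,t=pickle.load(open('w5.pkl','rb'))
M=np.array([[-48,-60,12],[-48,82,12],[75,50,56]])/1e3
p,r=fit([(c,M,np.array([(178,77),(355,76),(318,240)]))],[.487,.217,-1.55]);print(p,r.round(1).tolist())
b=ray(c,(255,164),.117);print('bore',b)
# bore hole centre: darker blob inside
g=c['color'][130:200,225:285];print(g.max(2)[::5,::5])
# side: pin tip and bore
print(proj(t,[[p[0],p[1],.042],[.487,.2175,.042],b]))
E
```

```text
[ 0.48641182  0.2173982  -1.55085788] [[-2.2, -0.2], [1.1, -0.5], [0.2, 3.0]]
bore [0.48834142 0.21616047 0.117     ]
[[214 213 217 214 214 212 214 214 251 251 252 251]
 [215 213 210 210 214 212 211 212 213 251 251 252]
 [213 214 217 215 211 212 210 211 212 252 252 252]
 [205 202 202 203 192 134 114 166 193 252 252 252]
 [210 211 210 138 146 108 108 148 148 192 252 252]
 [205 205 179 149 147 147 148 145 145  98 209 252]
 [207 205  84  76 144 144 148 142  74  74 148 252]
 [207 202  89  75  78  76  77  73  76  93 101 252]
 [206 200  92  98  76  74  79  76  90 100 111 252]
 [206 208 106 102 106 107 106 109 106 103 245 252]
 [203 206 203 104 107 109 110 109 107 118 251 252]
 [200 201 202 208 127 112 110 109 181 204 201 199]
 [200 204 204 205 206 207 213 209 205 206 206 202]
 [201 201 202 202 204 203 206 204 202 200 202 197]]
[[247.01431471 266.5186823 ]
 [246.77864181 266.52293284]
 [245.78126151 241.58875508]]
```

```bash
python3 -m pendant '[[[0.02,-0.02,0.1,0],[0.05,-0.05,0.25,0],[0.05,-0.05,0.4,0],[0.05,-0.05,0.45,0],[0.05,-0.05,0.45,0]]]'; python3 -m pendant '[[[0,0,0,0],[0,0,0,0],[0,0,0,0],[0,0,0,0],[0,0,0,0]]]'; python3 go.py .4879 .1665 .083 1.5876; python3 - <<'E'
from rig import capture
from h import *
c=capture('wrist');pickle.dump(c,open('w6.pkl','wb'))
import cv2
# bore hole: dark region in the bright boss
g=(c['color'].max(2)<185).astype(np.uint8)[120:215,215:300]
n,l,s,ce=cv2.connectedComponentsWithStats(g);print([(x.tolist(),(y+[215,120]).round(1).tolist()) for x,y in zip(s,ce)if x[4]>150])
# clamp arm: bright pixels stay? hinge/plate reprojection
print(ray(c,(255,165),.102))
E
```

```text
time: 13.5
eef_pos: [0.4869, 0.166, 0.0823]
eef_rot: [-3.141, 0.0, 1.585]
contact_force: [0.0, 1.0, -4.9]
width: 0.0138
gripper_force: 78.5
time: 14.0
eef_pos: [0.4874, 0.1661, 0.0829]
eef_rot: [3.141, -0.0, 1.585]
contact_force: [-0.9, 0.7, -5.1]
width: 0.0139
gripper_force: 78.5
t 14.0 units [ 0.01  0.02 -0.  ] turn -0.03 F [-0.9  0.7 -5.1] w 0.0139 gf 78.46767783164978 pos [0.4874 0.1661 0.0829] yaw 1.585
[([0, 0, 85, 95, 5483], [256.8, 164.8]), ([61, 0, 24, 24, 224], [292.3, 126.5]), ([17, 25, 45, 44, 1534], [254.0, 166.1]), ([0, 73, 28, 22, 298], [224.4, 207.8]), ([51, 72, 34, 23, 404], [287.2, 207.1])]
[0.48637466 0.21697652 0.102     ]
```

```bash
python3 -c "
from rig import sign_off
print(sign_off())"
```

```text
the job is handed in; nothing more can be done
None
```

I handed the job in at about 14 s with the clamp arm clipped at about 1.54 rad and the lever still gripped over the pins; by my camera measurements the big bore is about 1 mm off its pin's axis and the underside about 31 mm above the tips. The small bore was not measured directly, and no verdict came back.

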